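# Free the snap-fit battery cover and draw the wedged pack

## Robot

A 7-joint arm with a two-finger parallel gripper is mounted at the origin on a cart in front of the work surface, level with it; the furniture and walls round the work are solid. World frame = base frame: x ahead of the robot, y to its left, z up, the work surface at z = 0. Lengths are in m, angles in rad, forces in N, time in s.
With the tool pointing down it reaches from about 0.425 to 0.875 m from the base axis. Payload 8.4 kg.
Tool frame: the origin (TCP) lies at the very end of the fingers, on their centre line; the grasp point (between the pads) lies 19 mm behind it (pinch_z is the distance from the TCP to the grasp point, in m); z points along the fingers, y is the line along which they close (so a half turn about z gives the same grasp; the last joint's range is limited). The gripper opens to 85 mm and grips with 20 to 120 N. Pads are 22 mm wide; open, the fingers measure 114 mm over their backs; the gripper's body (76 mm by 85 mm) begins 54 mm behind the grasp point. The pads swing forward as they close: fully open they stand 13 mm farther back than shut.
Start: joints at [-1.356, 0.333, 0.04, 1.465, -0.013, 1.343, -0.059], TCP at [0.201, 0.618, 0.231] pointing down, gripper open.
Joint ranges: [-2.58, 2.58], [-0.38, 2.09], [-1.3, 1.39], [0.25, 2.4], [-1.5, 4.64], [0.08, 2.09], [-2.65, 2.65]. Speed limits (rad/s): [2.22, 2.22, 2.79, 2.79, 3.14, 3.14, 3.14].

## Interface

Orientations are given as a unit quaternion [x, y, z, w].
In Python, from rig import sense, read_camera, calibration, sign_off, pinch_z gives the robot as it stands. The module is installed in compiled form; this text tells all that it offers.
- The arm moves only by the shell command python3 -m pendant 'ROWS' [FORCE]. ROWS is JSON, a list of rows, each a list of 3 entries, a list of its own where there are three numbers: the shift along the tool's x, y, z scaled (see below), then the turn, a rotation vector about the tool's x, y, z scaled (see below), then the opening, from 0 (shut) to 1 (fully open). A call has exactly 10 rows; each row is the pose to reach, as a shift and turn from the pose commanded when the call began, along the tool's axes at that moment; what a row does not reach only later rows make up. The controller multiplies each number of a shift by 20 cm and each number of a turn by 90 degrees. A row lasts 1/10 s, in which the tool goes at most 50 mm and 8.59 degrees, less where a joint would pass 70% of its speed; a pose out of reach is approached as far as the arm can. A call with a number of a shift or a turn outside -1 to 1 is refused whole. A call with a gripper value outside its range is refused whole. The fingers move at their own pace and stop on an object; FORCE is the grip in N (left out, the last holds). Time passes only in rows, so rows that repeat a pose let the fingers close, or fill a call up. It gives the time, the measured TCP pose, the force, the opening and the grip force at its end, in the units of the state.
- sense(): the state, without advancing time (a new reading comes with each control period).
- read_camera(name): name is "scene" or "top" or "wrist"; returns the picture (384x512x3 uint8, red, green, blue); there is no depth.
- calibration(name): a dict with "vertical_fov" (degrees; the focal length in pixels is half the picture's height over the tangent of half this angle, whatever the lens; pixels are square), "cx", "cy" (the principal point, pixels), "rvec" (rotation vector, rad) and "tvec" (3), from world to camera coordinates, as OpenCV has them. Camera axes: x right, y down, z forward; pixel columns grow to the right and rows downward; lengths in m; the calibration is good to about 2 mm. A picture is of the moment at which its call begins: read the wrist's pose just before it. calibration takes no time and is no camera call; for the wrist camera it gives the pose at the moment of the call.
- sign_off(): hands the job in; it is judged then, once.
The state is a dict: "clock": time; "joints": joint angles; "qvel": joint speeds; "tau": joint torques, N m; "ee_pos": TCP position; "tcp_rot": TCP orientation; "ft_force": force on the tool from outside, world axes, zero at the start; "ft_torque": the same for the moment, N m; "opening": opening from 0.0 (shut) to 1.0 (fully open); "grasp_force": force on a finger pad.
Only numpy, scipy, OpenCV 4.12 (cv2) and the standard library are available. Lean on these libraries where they do the work, as an engineer would, in place of code of your own. Each camera call takes 0.05 s, during which the arm holds its last target. There are 200 camera calls.

## Task

Take the flat battery pack out of the grey battery unit: find and gently pinch the two ribbed side tabs of its cover together until the cover snaps free, swing the cover up and right back to its stop, then draw the wedged pack straight up by its exposed top edge and stand it upright, right way up, on the floor of the metal tray. Leave the cover open, and leave the timer, the dish and the loupe where they are.

Things in the scene. Friction and masses are not known exactly. Their poses are not given: they have to be found in the camera images.
- battery_unit: Fixed grey unit 150 long (x) x 42 wide (y) x 44 mm high on a 176 mm foot 5 mm thick. Origin on the table under its centre; x runs from the end with tabs and lip (-x) to the hinge end. A black deck plate on it (top 47 mm up) carries a hood-like grey cover, 147 long, 50 wide, flat top 70 mm up when shut, up to 84 mm when popped. Tabs: see tab_left.
- tab_left (a joint): Inward travel (m), 0 to 0.007, of the ribbed black tab on the unit's +y side; springs back, 3 N to 9 N. The two tabs face each other, 18 long (x), 28 to 46 mm up, outer faces 68 mm apart, space beside and below free. Where along the unit they sit varies: from x = -65 to -19 mm, shown by no pose: find them by touch or sight. The cover frees only while BOTH are in by 5 mm or more.
- tab_right (a joint): The same for the tab on the unit's -y side. Fingers that miss the tabs meet only the 50 mm wide cover, and the tabs do not move. Either tab breaks above 70 N.
- cover (a joint): Hinge angle (rad) of the cover: 0 shut and latched; a sprung ejector pops it to about 0.09 when both tabs are in; 1.9 at its stop, laid back beyond upright. 0.09 kg; falls shut below about 1.0, drops open to its stop beyond about 1.7, may stay between. Open, its edge stands 210 mm above the table, up to 55 mm past the hinge: carry the pack over or round it.
- lip_mid (a point): Unit's middle plane, at the underside of the cover's front lip when shut (unit x = -85, 48 mm up). The lip is 34 wide (y), 5 thick and reaches from x = -74 to -96 mm; below it is free space but for the 5 mm foot, which ends at x = -88. Popped up it is about 12 mm higher.
- hinge_mid (a point): Middle of the cover's hinge axis (along the unit's y; unit x = +72, 47.5 mm up). From under the lip the cover can be pushed up and back about this axis, until it leans over beyond the hinge end.
- battery_pack: Loose black flat pack, two brass contacts on its top edge, 62 long (x) x 16 thick (y) x 58 mm high, 0.08 to 0.17 kg. Origin mid underside, z up. Stands in a narrow slot lengthwise along the unit, at unit x = -5 mm, underside 6 mm up; under the cover its top 17 mm stand above the deck. A sprung jaw wedges it: drawing it takes several newtons; clear after a 40 mm lift.
- tray: Fixed open metal tray 130 (x) x 110 (y) x 18 mm high with 4 mm walls and floor. Origin under its centre at the table.
- timer: Loose white bench timer 66 x 68 x 17 mm, origin under its centre. To be left alone.
- petri_dish: Loose clear dish 65 mm across, 13 mm high, origin under its centre. To be left alone.
- loupe: Loose black loupe 40 mm across, 35 mm high, origin under its centre. To be left alone.

How it is judged:
On the way, in this order (a step that is already met when the one before it is completed fails the run):
1. both tabs pressed in together and the cover snapped free of its catch (value of joint each of tab_left, tab_right above 0.004 m and value of joint cover above 0.05 rad), for 0.05 s.
2. cover swung right back, open (value of joint cover above 1.6 rad), for 0.2 s.
3. pack drawn clear of the slot (z of battery_pack in the frame of battery_unit above 0.044 m), for 0.1 s.
At the end, for the whole second after the job is handed in: The pack stands upright (within 7 degrees), right way up and at rest on the tray's floor, inside its walls; the cover is left open (beyond 1.5 rad); the timer, dish and loupe have not been moved more than 30 mm (x of battery_pack in the frame of tray between -0.055 and 0.055 m and y of battery_pack in the frame of tray between -0.045 and 0.045 m and z of battery_pack in the frame of tray below 0.008 m and angle between battery_pack's own z axis and vertical below 0.12 rad and linear speed of battery_pack below 0.02 m/s and value of joint cover above 1.5 rad); the robot touches nothing.
It fails at once if the timer, dish or loupe moved more than 30 mm (distance of any of timer, petri_dish, loupe from where it was at the start of the episode above 0.03 m).
It fails at once if a tab squeezed hard enough to break it (over 70 N) (contact force between the fingers and tab_left above 70 N or contact force between the fingers and tab_right above 70 N).
It also fails if it takes over 61 s, if anything falls off the work surface, if the arm or the gripper's body presses on something with over 40 N, if the wrist force passes 120 N, or if a joint passes its speed limit or range.

## Working session

There is one attempt and no reset: what is moved stays moved. The work goes in short steps, Python scripts to look and compute and a shell command to move; the robot and the scene stay as the last step left them, time stands still between calls to the robot, and variables do not carry over. Pictures are saved under pics/ and viewed, at most 11 in all, crops included, and the job is handed in when it is done.

```bash
mkdir -p pics; cat > h.py <<'E'
import numpy as np,cv2
from rig import *
from scipy.spatial.transform import Rotation as R
def cal(n):
    c=calibration(n);f=192/np.tan(np.radians(c["vertical_fov"])/2)
    K=np.array([[f,0,c["cx"]],[0,f,c["cy"]],[0,0,1]]);return K,np.array(c["rvec"],float).ravel(),np.array(c["tvec"],float).ravel()
def plane(n,uv,z,C=None):
    K,r,t=C or cal(n);M=cv2.Rodrigues(r)[0];o=-M.T@t
    uv=np.atleast_2d(uv).astype(float);d=np.c_[uv,np.ones(len(uv))]@np.linalg.inv(K).T@M
    return o+d*((z-o[2])/d[:,2])[:,None]
def proj(n,P,C=None):
    K,r,t=C or cal(n);return cv2.projectPoints(np.atleast_2d(P).astype(float),r,t,K,None)[0][:,0]
def snap(n,name):
    im=read_camera(n);cv2.imwrite(f"pics/{name}.png",im[...,::-1]);return im
E
python3 - <<'E'
from h import *
s=sense();print(s["ee_pos"],s["tcp_rot"],s["opening"],pinch_z if not callable(pinch_z) else pinch_z())
a=snap("top","top0");b=snap("scene","sc0")
for n in("top","scene"):
    K,r,t=cal(n);print(n,K[0,0],-cv2.Rodrigues(r)[0].T@t)
E
```

```text
[0.20050939 0.61779027 0.230404  ] [ 1.56240839e-01  9.87718629e-01 -8.39708732e-04 -6.55141543e-05] 0.999178082106708 0.0187
top 405.5531192527462 [ 0.46806809 -0.03376514  1.02475565]
scene 395.98225150428175 [-0.00267331 -0.40249651  0.8595422 ]
```

View pics/top0.png

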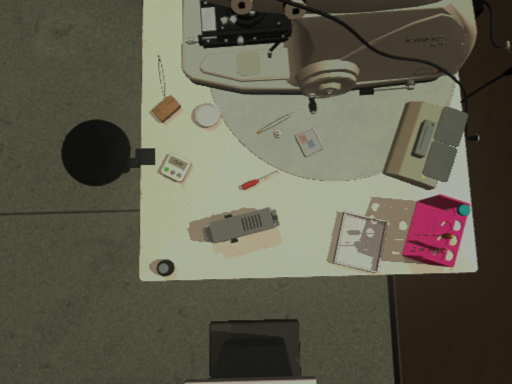

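View pics/sc0.png

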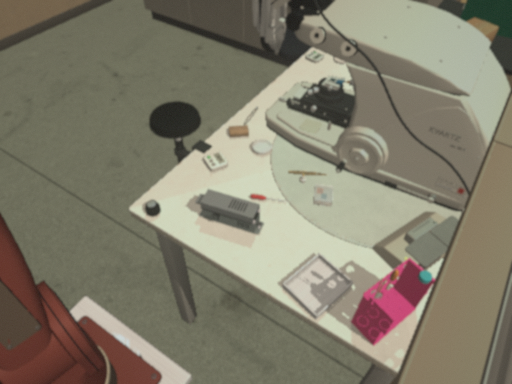

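The top view shows the unit around px (240,226), the tray at (360,242), the timer at (175,168), the dish at (207,116) and the loupe at (165,268). I'll zoom in on the unit and compute world positions.

```bash
python3 - <<'E'
from h import *
a=cv2.imread("pics/top0.png");b=cv2.imread("pics/sc0.png")
c=cv2.resize(a[195:260,180:290],None,fx=7,fy=7,interpolation=cv2.INTER_CUBIC)[:,:770]
d=cv2.resize(b[180:240,185:275],None,fx=7,fy=7,interpolation=cv2.INTER_CUBIC)[:300]
cv2.imwrite("pics/ctop.png",c)
cv2.imwrite("pics/csc.png",cv2.resize(b[175:245,180:280],None,fx=7,fy=7,interpolation=cv2.INTER_CUBIC))
for p,z in(((240,226),.07),((360,242),.018),((165,268),.035),((175,168),.017)):print(p,plane("top",p,z).round(3))
E
```

```text
(240, 226) [[0.516 0.011 0.07 ]]
(360, 242) [[ 0.471 -0.28   0.018]]
(165, 268) [[0.421 0.195 0.035]]
(175, 168) [[0.669 0.175 0.017]]
```

View pics/ctop.png

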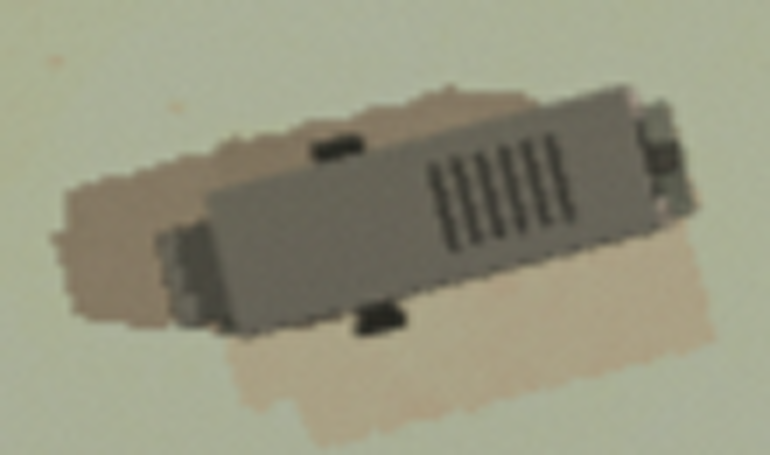

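View pics/csc.png

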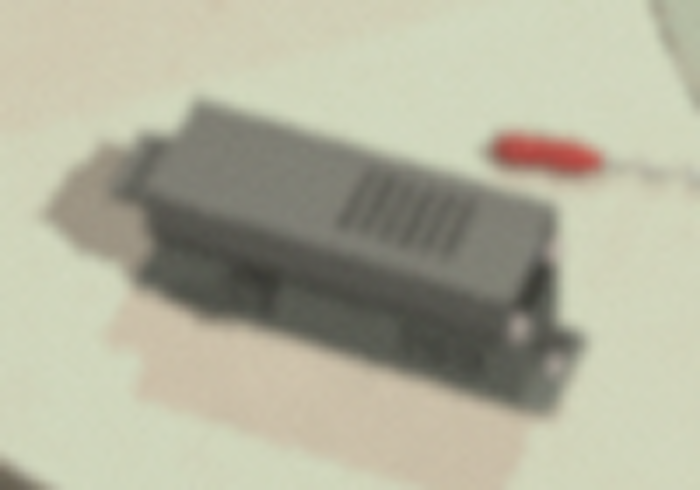

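The crops show the lip at the left end (crop px 200,275) and the hinge pins at the right (650,160). The tabs are at crop px (338,149) and (381,318).

```bash
python3 - <<'E'
from h import *
def full(p):return (np.array(p)+.5)/7-.5+[180,195]
C=plane("top",full([(208,190),(630,87),(662,228),(240,335)]),.07)
print(C.round(4));print("len",np.linalg.norm(C[1]-C[0]),np.linalg.norm(C[2]-C[3]),"wid",np.linalg.norm(C[0]-C[3]),np.linalg.norm(C[1]-C[2]))
T=plane("top",full([(338,149),(381,318)]),.042);print("tabs",T.round(4),np.linalg.norm(T[0]-T[1]))
d=(C[1]+C[2]-C[0]-C[3]);yaw=np.arctan2(d[1],d[0]);print("yaw",yaw,np.degrees(yaw), "perp from tabs",np.degrees(np.arctan2(*(T[0]-T[1])[1::-1])))
ex=np.array([np.cos(yaw),np.sin(yaw)]);c=C.mean(0)[:2];print("center",c,"tabs x rel",(T[:,:2]-c)@ex)
s=sense();print(R.from_quat(s["tcp_rot"]).as_matrix().round(3))
K,r,t=cal("wrist");M=cv2.Rodrigues(r)[0];E=R.from_quat(s["tcp_rot"]).as_matrix()
print("cam in tool",E.T@(-M.T@t-s["ee_pos"]),"axes",(M@E).round(2), K[0,0])
E
```

```text
[[ 0.5275  0.0834  0.07  ]
 [ 0.5584 -0.0594  0.07  ]
 [ 0.5107 -0.0687  0.07  ]
 [ 0.4789  0.0732  0.07  ]]
len 0.14610572502589395 0.14540349125748275 wid 0.049666071833265234 0.0485911810337784
tabs [[0.5422 0.0417 0.042 ]
 [0.4837 0.0278 0.042 ]] 0.060120165990212554
yaw -1.3536782700081158 -77.56005169003572 perp from tabs 13.31404706247154
center [0.51888027 0.00714574] tabs x rel [-0.02867282 -0.02775567]
[[-0.951  0.309 -0.   ]
 [ 0.309  0.951 -0.001]
 [-0.    -0.001 -1.   ]]
cam in tool [ 8.02002414e-02  1.23397391e-04 -1.42822235e-01] axes [[ 0.    1.    0.  ]
 [-0.95  0.   -0.31]
 [-0.31 -0.    0.95]] 341.3075015670992
```

```bash
cat >> h.py <<'E'
YAW=np.radians(-77.3);U0=np.array([.519,.0072])
def unit(x,y=0,z=0):
    c,s=np.cos(YAW),np.sin(YAW);return np.array([U0[0]+c*x-s*y,U0[1]+s*x+c*y,z])
def go(p,head=None):
    "scaled shift & turn from the present pose; tool down, tool x at heading (rad), default unit -x"
    head=YAW+np.pi if head is None else head
    s=sense();E=R.from_quat(s["tcp_rot"]);x=np.array([np.cos(head),np.sin(head),0]);z=np.array([0,0,-1.])
    D=R.from_matrix(np.c_[x,np.cross(z,x),z])
    print("shift",(E.inv().apply(np.array(p)-s["ee_pos"])/.2).round(3),"turn",((E.inv()*D).as_rotvec()/(np.pi/2)).round(3),"clock",round(s["clock"],2))
E
python3 -c "
from h import *
go(unit(-.0,0,.23))"
```

```text
shift [-2.457 -2.413  0.006] turn [-0.001  0.001  0.659] clock 0.1
```

```bash
python3 -m pendant '[[[-0.2,-0.2,0],[0,0,0],1],[[-0.4,-0.4,0],[0,0,0],1],[[-0.6,-0.6,0],[0,0,0],1],[[-0.8,-0.8,0],[0,0,0],1],[[-1,-0.98,0],[0,0,0],1],[[-1,-0.98,0],[0,0,0],1],[[-1,-0.98,0],[0,0,0],1],[[-1,-0.98,0],[0,0,0],1],[[-1,-0.98,0],[0,0,0],1],[[-1,-0.98,0],[0,0,0],1]]' 20
python3 -m pendant '[[[-0.2,-0.2,0],[0,0,0],1],[[-0.4,-0.4,0],[0,0,0],1],[[-0.6,-0.6,0],[0,0,0],1],[[-0.8,-0.8,0],[0,0,0.05],1],[[-1,-0.98,0],[0,0,0.1],1],[[-1,-0.98,0],[0,0,0.2],1],[[-1,-0.98,0],[0,0,0.3],1],[[-1,-0.98,0],[0,0,0.4],1],[[-1,-0.98,0],[0,0,0.5],1],[[-1,-0.98,0],[0,0,0.6],1]]' 20
python3 -c "
from h import *
go(unit(-.0,0,.23))"
```

```text
clock: 1.1
ee_pos: [0.3295, 0.3711, 0.231]
tcp_rot: [0.155, 0.988, -0.0, -0.0]
ft_force: [-1.0, 0.8, 0.3]
opening: 0.999
grasp_force: 0.0
clock: 2.1
ee_pos: [0.4601, 0.1228, 0.2312]
tcp_rot: [0.575, 0.818, -0.0, 0.0]
ft_force: [0.0, -0.5, 0.2]
opening: 1.002
grasp_force: 0.0
shift [-0.644  0.082  0.006] turn [-0.     0.     0.079] clock 2.1
```

```bash
python3 -m pendant '[[[-0.2,0.04,0],[0,0,0.079],1],[[-0.4,0.08,0],[0,0,0.079],1],[[-0.6,0.082,0],[0,0,0.079],1],[[-0.644,0.082,0],[0,0,0.079],1],[[-0.644,0.082,0],[0,0,0.079],1],[[-0.644,0.082,0],[0,0,0.079],1],[[-0.644,0.082,0],[0,0,0.079],1],[[-0.644,0.082,0],[0,0,0.079],1],[[-0.644,0.082,0],[0,0,0.079],1],[[-0.644,0.082,0],[0,0,0.079],1]]'
python3 - <<'E'
from h import *
K,r,t=cal("wrist");im=snap("wrist","w1");np.savez("w1.npz",K=K,r=r,t=t)
E
```

```text
clock: 3.1
ee_pos: [0.5196, 0.007, 0.2314]
tcp_rot: [0.623, 0.783, 0.0, -0.0]
ft_force: [0.1, -0.2, -1.0]
opening: 1.004
grasp_force: 0.0
```

View pics/w1.png

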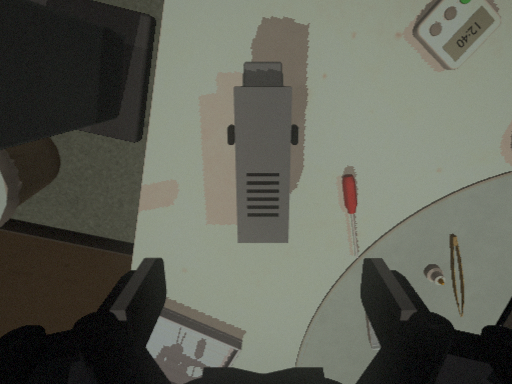

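The wrist view shows the cover top with corners at (234,86), (292,86), (289,243) and (237,243). The tabs are at (231,134) and (295,134), and the lip spans columns 243–283 from row 62 to 86.

```bash
python3 - <<'E'
from h import *
d=np.load("w1.npz");C=(d["K"],d["r"],d["t"])
f=plane("",[(234,86),(292,86),(289,243),(237,243)],.07,C);print(f.round(4))
T=plane("",[(227.5,134),(298.5,134)],.037,C);print("tabs",T.round(4),np.linalg.norm(T[0]-T[1]),"wid",np.linalg.norm(f[0]-f[1]),np.linalg.norm(f[2]-f[3]),"len",np.linalg.norm(f[0]-f[3]))
a=(f[2]+f[3]-f[0]-f[1])[:2];print("yaw",np.degrees(np.arctan2(a[1],a[0])),"cen",f.mean(0))
L=plane("",[(263,62),(263,86)],.053,C)
ex=np.array([np.cos(YAW),np.sin(YAW)]);ey=np.array([-ex[1],ex[0]])
for q in(T,f,L):print(((q[:,:2]-U0)@np.c_[ex,ey]).round(4))
E
```

```text
[[ 0.4793  0.0747  0.07  ]
 [ 0.5273  0.0859  0.07  ]
 [ 0.5617 -0.0582  0.07  ]
 [ 0.5116 -0.0698  0.07  ]]
tabs [[0.4795 0.0278 0.037 ]
 [0.5476 0.0436 0.037 ]] 0.06993388809089185 wid 0.04935261519799863 0.05137330110866903 len 0.1480957801911233
yaw -76.98774138059827 cen [0.51997394 0.00816191 0.07      ]
[[-0.0288 -0.034 ]
 [-0.0292  0.0359]]
[[-0.0746 -0.0239]
 [-0.0749  0.0254]
 [ 0.0732  0.0273]
 [ 0.0735 -0.0241]]
[[-0.0946  0.0006]
 [-0.0744  0.0007]]
```

```bash
sed -i 's/-77.3);U0=np.array(\[.519,.0072\])/-77.1);U0=np.array([.5198,.0075])/' h.py; python3 -c "
from h import *
go(unit(-.029,0,.014))"
```

```text
shift [0.148 0.002 1.087] turn [ 0.    -0.     0.001] clock 3.15
```

```bash
python3 -m pendant '[[[0.1,0,0],[0,0,0],1],[[0.148,0,0.15],[0,0,0],1],[[0.148,0,0.35],[0,0,0],1],[[0.148,0,0.5],[0,0,0],1],[[0.148,0,0.65],[0,0,0],1],[[0.148,0,0.8],[0,0,0],1],[[0.148,0,0.9],[0,0,0],1],[[0.148,0,0.95],[0,0,0],1],[[0.148,0,1],[0,0,0],1],[[0.148,0,1],[0,0,0],1]]' 20
python3 -c "
from h import *
go(unit(-.029,0,.014))"
```

```text
clock: 4.15
ee_pos: [0.5127, 0.0354, 0.0308]
tcp_rot: [0.623, 0.782, -0.0, -0.0]
ft_force: [-0.1, 0.1, -0.7]
opening: 1.001
grasp_force: 0.0
shift [0.001 0.003 0.084] turn [-0.001  0.     0.   ] clock 4.15
```

```bash
python3 -m pendant '[[[0,0,0.04],[0,0,0],1],[[0,0.003,0.084],[0,0,0],0.95],[[0,0.003,0.084],[0,0,0],0.9],[[0,0.003,0.084],[0,0,0],0.85],[[0,0.003,0.084],[0,0,0],0.82],[[0,0.003,0.084],[0,0,0],0.79],[[0,0.003,0.084],[0,0,0],0.76],[[0,0.003,0.084],[0,0,0],0.73],[[0,0.003,0.084],[0,0,0],0.71],[[0,0.003,0.084],[0,0,0],0.69]]' 20
```

```text
clock: 5.15
ee_pos: [0.5148, 0.0357, 0.0156]
tcp_rot: [0.623, 0.782, 0.001, 0.001]
ft_force: [-0.8, -0.3, 9.1]
opening: 0.694
grasp_force: 7.6
```

```bash
python3 -m pendant '[[[0,0,0],[0,0,0],0.68],[[0,0,0],[0,0,0],0.67],[[0,0,0],[0,0,0],0.66],[[0,0,0],[0,0,0],0.65],[[0,0,0],[0,0,0],0.64],[[0,0,0],[0,0,0],0.63],[[0,0,0],[0,0,0],0.62],[[0,0,-0.02],[0,0,0],0.62],[[0,0,-0.02],[0,0,0],0.62],[[0,0,-0.02],[0,0,0],0.62]]' 20
python3 - <<'E'
from h import *
K,r,t=cal("wrist");im=snap("wrist","w2");np.savez("w2.npz",K=K,r=r,t=t)
b=snap("scene","sc2");cv2.imwrite("pics/w2b.png",np.hstack([im[::1,::1],cv2.resize(b[165:255,170:290],(512,384))])[:, :, ::-1][:, :1024][:, ::1])
cv2.imwrite("pics/w2b.png",cv2.resize(cv2.imread("pics/w2b.png"),(800,300)))
E
```

```text
clock: 6.15
ee_pos: [0.513, 0.0348, 0.0186]
tcp_rot: [0.623, 0.782, -0.001, -0.0]
ft_force: [-6.4, -4.4, 6.3]
opening: 0.628
grasp_force: 12.1
```

View pics/w2b.png

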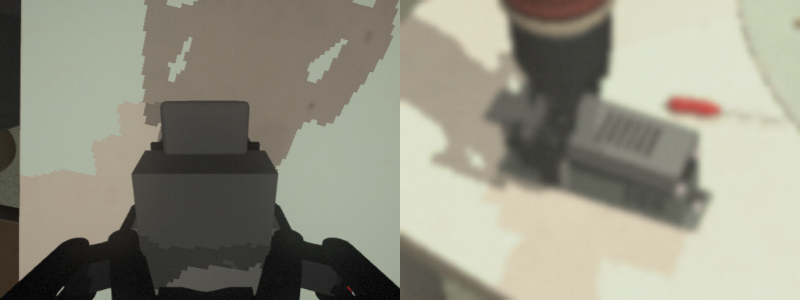

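The wrist view shows the lip front edge at full px (207–319, row 129). I'll check whether that matches a popped or a shut cover.

```bash
python3 - <<'E'
from h import *
d=np.load("w2.npz");C=(d["K"],d["r"],d["t"])
for th in(0,.05,.09):
    P=[]
    for (x,z) in((-.096,.053),(-.074,.07)):
        dx,dz=x-.072,z-.0475;c,s=np.cos(th),np.sin(th)
        P+=[unit(.072+c*dx+s*dz,y,.0475-s*dx+c*dz) for y in((-.017,.017) if x<-.08 else(-.025,.025))]
    print(th,proj("",P,C).round(0).tolist())
E
```

```text
0 [[208.0, 122.0], [317.0, 122.0], [175.0, 207.0], [349.0, 208.0]]
0.05 [[204.0, 128.0], [321.0, 128.0], [168.0, 222.0], [355.0, 222.0]]
0.09 [[200.0, 133.0], [324.0, 134.0], [163.0, 235.0], [361.0, 236.0]]
```

Observed hood edge (170–356, row 221) gives about 0.05 rad, so the palm is holding the cover down. I'll raise 6 mm with the tabs still in.

```bash
python3 -m pendant '[[[0,0,-0.01],[0,0,0],0.61],[[0,0,-0.02],[0,0,0],0.61],[[0,0,-0.03],[0,0,0],0.61],[[0,0,-0.03],[0,0,0],0.61],[[0,0,-0.03],[0,0,0],0.61],[[0,0,-0.03],[0,0,0],0.61],[[0,0,-0.03],[0,0,0],0.61],[[0,0,-0.03],[0,0,0],0.61],[[0,0,-0.03],[0,0,0],0.61],[[0,0,-0.03],[0,0,0],0.61]]' 20
python3 - <<'E'
from h import *
C=cal("wrist");im=snap("wrist","w3")
for th in(.05,.07,.09):
    P=[]
    for (x,z) in((-.096,.053),(-.074,.07)):
        dx,dz=x-.072,z-.0475;c,s=np.cos(th),np.sin(th)
        P+=[unit(.072+c*dx+s*dz,y,.0475-s*dx+c*dz) for y in((-.017,.017) if x<-.08 else(-.025,.025))]
    print(th,proj("",P,C).round(0).tolist())
g=im[:,263].astype(int).sum(1)/3
print([(i,int(g[i])) for i in range(110,260,3)])
E
```

```text
clock: 7.25
ee_pos: [0.5128, 0.0354, 0.0242]
tcp_rot: [0.623, 0.782, -0.001, -0.001]
ft_force: [-1.6, -3.2, -24.1]
opening: 0.615
grasp_force: 15.2
0.05 [[207.0, 127.0], [318.0, 127.0], [174.0, 216.0], [350.0, 216.0]]
0.07 [[205.0, 130.0], [319.0, 130.0], [171.0, 222.0], [353.0, 222.0]]
0.09 [[203.0, 132.0], [321.0, 133.0], [169.0, 228.0], [355.0, 229.0]]
[(110, 117), (113, 117), (116, 121), (119, 120), (122, 117), (125, 118), (128, 88), (131, 71), (134, 59), (137, 65), (140, 68), (143, 62), (146, 64), (149, 67), (152, 66), (155, 65), (158, 67), (161, 65), (164, 61), (167, 61), (170, 63), (173, 62), (176, 61), (179, 63), (182, 62), (185, 63), (188, 60), (191, 61), (194, 60), (197, 59), (200, 46), (203, 43), (206, 44), (209, 42), (212, 42), (215, 39), (218, 42), (221, 37), (224, 37), (227, 59), (230, 60), (233, 63), (236, 60), (239, 59), (242, 61), (245, 57), (248, 63), (251, 59), (254, 60), (257, 60)]
```

Edge row is about 226, so the cover is near 0.085 rad with both tabs fully in; step 1 is done. I'll release and move up to the lip.

```bash
python3 -m pendant '[[[0,0,0.03],[0,0,0],0.65],[[0,0,0.03],[0,0,0],0.75],[[0,0,0.03],[0,0,0],0.9],[[0,0,0.03],[0,0,0],1],[[0,0,0.03],[0,0,0],1],[[0,0,0],[0,0,0],1],[[0,0,-0.15],[0,0,0],1],[[0,0,-0.35],[0,0,0],1],[[0,0,-0.55],[0,0,0],1],[[0,0,-0.6],[0,0,0],1]]' 20
python3 - <<'E'
from h import *
C=cal("wrist");im=snap("wrist","w4")
for th in(0,.05,.09):
    P=[]
    for (x,z) in((-.096,.053),(-.074,.07)):
        dx,dz=x-.072,z-.0475;c,s=np.cos(th),np.sin(th)
        P+=[unit(.072+c*dx+s*dz,y,.0475-s*dx+c*dz) for y in((-.017,.017) if x<-.08 else(-.025,.025))]
    print(th,proj("",P,C).round(0).tolist())
g=im[:,263].astype(int).sum(1)/3
print([(i,int(g[i])) for i in range(60,200,3)])
go(unit(-.0885,0,.12))
E
```

```text
clock: 8.3
ee_pos: [0.5164, 0.0357, 0.1497]
tcp_rot: [0.623, 0.782, 0.003, 0.002]
ft_force: [-1.0, 0.2, 0.5]
opening: 1.003
grasp_force: 0.0
0 [[231.0, 99.0], [282.0, 99.0], [218.0, 136.0], [295.0, 136.0]]
0.05 [[230.0, 101.0], [282.0, 101.0], [217.0, 140.0], [296.0, 140.0]]
0.09 [[230.0, 102.0], [283.0, 102.0], [216.0, 143.0], [297.0, 143.0]]
[(60, 101), (63, 101), (66, 104), (69, 102), (72, 99), (75, 101), (78, 100), (81, 99), (84, 104), (87, 102), (90, 102), (93, 101), (96, 101), (99, 103), (102, 100), (105, 68), (108, 84), (111, 83), (114, 80), (117, 61), (120, 58), (123, 56), (126, 55), (129, 58), (132, 55), (135, 53), (138, 47), (141, 40), (144, 86), (147, 84), (150, 85), (153, 83), (156, 83), (159, 82), (162, 85), (165, 83), (168, 86), (171, 84), (174, 86), (177, 82), (180, 85), (183, 87), (186, 86), (189, 87), (192, 85), (195, 84), (198, 87)]
shift [ 0.3   -0.015  0.146] turn [ 0.005 -0.001  0.   ] clock 8.35
```

View pics/w4.png

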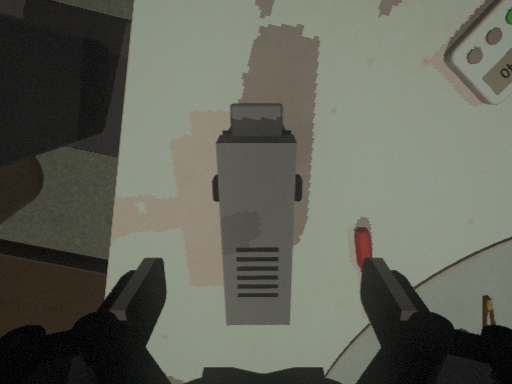

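The view shows the popped cover (hood edge at row 143, about 0.09 rad) with the lip at rows 103–135, columns 230–283. Next I'll pinch the lip by its sides.

```bash
python3 -m pendant '[[[0.15,-0.008,0],[0.005,0,0],0.7],[[0.3,-0.015,0],[0.005,0,0],0.6],[[0.3,-0.015,0.2],[0.005,0,0],0.6],[[0.3,-0.015,0.35],[0.005,0,0],0.6],[[0.3,-0.015,0.43],[0.005,0,0],0.6],[[0.3,-0.015,0.47],[0.005,0,0],0.55],[[0.3,-0.015,0.47],[0.005,0,0],0.48],[[0.3,-0.015,0.47],[0.005,0,0],0.42],[[0.3,-0.015,0.47],[0.005,0,0],0.36],[[0.3,-0.015,0.47],[0.005,0,0],0.3]]' 30
python3 - <<'E'
from h import *
s=sense();ex=np.array([np.cos(YAW),np.sin(YAW)]);print(((s["ee_pos"][:2]-U0)@np.c_[ex,[-ex[1],ex[0]]]).round(4),s["ee_pos"][2],s["opening"],s["grasp_force"],s["ft_force"])
E
```

```text
clock: 9.35
ee_pos: [0.499, 0.0936, 0.0519]
tcp_rot: [0.623, 0.782, -0.002, -0.001]
ft_force: [5.7, -0.3, -0.8]
opening: 0.385
grasp_force: 29.9
[-0.0886 -0.0011] 0.051864038951709684 0.3845015874787935 29.88405704498291 [ 5.72635672 -0.31034901 -0.75177297]
```

```bash
python3 -m pendant '[[[-0.012,0,-0.072],[0,0,0],0.3],[[-0.029,0,-0.142],[0,0,0],0.3],[[-0.052,0,-0.21],[0,0,0],0.3],[[-0.082,0,-0.276],[0,0,0],0.3],[[-0.118,0,-0.339],[0,0,0],0.3],[[-0.159,0,-0.398],[0,0,0],0.3],[[-0.206,0,-0.454],[0,0,0],0.3],[[-0.256,0,-0.505],[0,0,0],0.3],[[-0.312,0,-0.551],[0,0,0],0.3],[[-0.331,0,-0.565],[0,0,0],0.3]]' 30
python3 - <<'E'
from h import *
s=sense();ex=np.array([np.cos(YAW),np.sin(YAW)]);print(((s["ee_pos"][:2]-U0)@np.c_[ex,[-ex[1],ex[0]]]).round(4),s["ee_pos"][2],s["opening"],s["ft_force"])
E
```

```text
clock: 10.35
ee_pos: [0.5139, 0.0293, 0.1653]
tcp_rot: [0.623, 0.782, -0.001, -0.002]
ft_force: [2.1, 5.5, 1.5]
opening: 0.386
grasp_force: 34.8
[-0.0226 -0.0008] 0.16532015857525312 0.38568062908403045 [2.12379497 5.51398722 1.50312245]
```

```bash
python3 -m pendant '[[[-0.061,0,-0.039],[0,0,0],0.3],[[-0.124,0,-0.073],[0,0,0],0.3],[[-0.191,0,-0.101],[0,0,0],0.3],[[-0.26,0,-0.122],[0,0,0],0.3],[[-0.33,0,-0.138],[0,0,0],0.3],[[-0.402,0,-0.147],[0,0,0],0.3],[[-0.474,0,-0.15],[0,0,0],0.3],[[-0.546,0,-0.146],[0,0,0],0.3],[[-0.618,0,-0.135],[0,0,0],0.3],[[-0.649,0,-0.129],[0,0,0],0.3]]' 30
python3 - <<'E'
from h import *
s=sense();ex=np.array([np.cos(YAW),np.sin(YAW)]);print(((s["ee_pos"][:2]-U0)@np.c_[ex,[-ex[1],ex[0]]]).round(4),s["ee_pos"][2],s["opening"],s["ft_force"])
E
```

```text
clock: 11.35
ee_pos: [0.5434, -0.0981, 0.1904]
tcp_rot: [0.623, 0.782, -0.002, -0.001]
ft_force: [1.7, 2.2, 8.2]
opening: 0.388
grasp_force: 38.7
[ 0.1082 -0.0006] 0.19042767142846884 0.3877960882819888 [1.71586358 2.18181095 8.2089162 ]
```

```bash
python3 -m pendant '[[[-0.03,0,0.008],[0,0,0],0.3],[[-0.055,0,0.015],[0,0,0],0.3],[[-0.055,0,0.015],[0,0,0],0.3],[[-0.055,0,0.015],[0,0,0],0.45],[[-0.055,0,0.015],[0,0,0],0.6],[[-0.055,0,0.015],[0,0,0],0.7],[[-0.055,0,-0.05],[0,0,0],0.8],[[-0.055,0,-0.2],[0,0,0],0.8],[[-0.055,0,-0.4],[0,0,0],0.8],[[-0.055,0,-0.45],[0,0,0],0.8]]' 30
python3 - <<'E'
from h import *
a=snap("top","t5");b=snap("scene","s5")
cv2.imwrite("pics/v5.png",np.hstack([cv2.resize(a[170:290,170:410],(500,250)),cv2.resize(b[120:270,170:350],(300,250))])[...,::-1])
go(unit(-.005,0,.28))
E
```

```text
clock: 12.35
ee_pos: [0.5467, -0.1085, 0.2841]
tcp_rot: [0.623, 0.782, -0.001, -0.0]
ft_force: [0.5, -0.4, -0.2]
opening: 0.8
grasp_force: 0.0
shift [0.618 0.001 0.007] turn [-0.003  0.     0.   ] clock 12.45
```

View pics/v5.png

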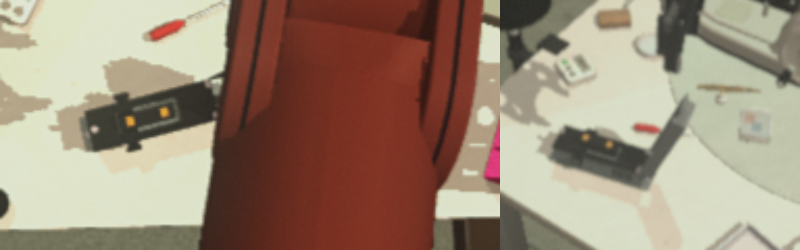

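The cover is laid back open. The pack's brass contacts show at about top px (232.4,228.1) and (249.2,223.8).

```bash
python3 - <<'E'
from h import *
a=cv2.imread("pics/t5.png");h=cv2.cvtColor(a,cv2.COLOR_BGR2HSV)
m=cv2.inRange(h,(8,120,90),(30,255,255));m[:215]=0;m[240:]=0;m[:,:222]=0;m[:,262:]=0
n,l,st,ce=cv2.connectedComponentsWithStats(m)
ex=np.array([np.cos(YAW),np.sin(YAW)])
for i in range(1,n):
    if st[i,4]>3:
        p=plane("top",ce[i],.064)[0];print(ce[i],st[i,4],p.round(4),((p[:2]-U0)@np.c_[ex,[-ex[1],ex[0]]]).round(4))
E
```

```text
[248.38095238 223.42857143] 21 [ 0.5214 -0.0083  0.064 ] [ 0.0157 -0.002 ]
[232.         227.85714286] 21 [0.5119 0.0306 0.064 ] [-0.0243 -0.0025]
```

```bash
python3 -m pendant '[[[0.15,0,0],[0,0,0],0.8],[[0.35,0,0],[0,0,0],0.7],[[0.55,0,0],[0,0,0],0.6],[[0.618,0,0],[0,0,0],0.55],[[0.618,0,0.15],[0,0,0],0.5],[[0.618,0,0.35],[0,0,0],0.5],[[0.618,0,0.5],[0,0,0],0.5],[[0.618,0,0.6],[0,0,0],0.5],[[0.618,0,0.7],[0,0,0],0.5],[[0.618,0,0.7],[0,0,0],0.5]]' 30
python3 -c "
from h import *
go(unit(-.005,0,.048))"
```

```text
clock: 13.45
ee_pos: [0.5138, 0.012, 0.1359]
tcp_rot: [0.623, 0.782, -0.006, -0.004]
ft_force: [0.0, -0.0, 0.0]
opening: 0.501
grasp_force: 0.0
shift [-0.003  0.03   0.439] turn [-0.009  0.     0.   ] clock 13.45
```

```bash
python3 -m pendant '[[[0,0.025,0.15],[-0.005,0,0],0.5],[[0,0.025,0.28],[-0.005,0,0],0.5],[[0,0.025,0.36],[-0.005,0,0],0.5],[[0,0.025,0.4],[-0.005,0,0],0.5],[[0,0.025,0.42],[-0.005,0,0],0.45],[[0,0.025,0.42],[-0.005,0,0],0.38],[[0,0.025,0.42],[-0.005,0,0],0.3],[[0,0.025,0.42],[-0.005,0,0],0.22],[[0,0.025,0.42],[-0.005,0,0],0.1],[[0,0.025,0.42],[-0.005,0,0],0]]' 60
python3 -c "
from h import *
go(unit(-.005,-.001,.048))"
```

```text
clock: 14.45
ee_pos: [0.5198, 0.0129, 0.0561]
tcp_rot: [0.623, 0.782, -0.0, -0.001]
ft_force: [-10.0, -0.8, 12.9]
opening: 0.165
grasp_force: 59.0
shift [-0.001 -0.011  0.041] turn [-0.001 -0.001  0.   ] clock 14.45
```

```bash
python3 -m pendant '[[[0,0,0],[0,0,0],0],[[0,0,-0.02],[0,0,0],0],[[0,0,-0.04],[0,0,0],0],[[0,0,-0.06],[0,0,0],0],[[0,0,-0.08],[0,0,0],0],[[0,0,-0.1],[0,0,0],0],[[0,0,-0.12],[0,0,0],0],[[0,0,-0.14],[0,0,0],0],[[0,0,-0.16],[0,0,0],0],[[0,0,-0.18],[0,0,0],0]]' 90
```

```text
clock: 15.45
ee_pos: [0.5209, 0.0132, 0.0916]
tcp_rot: [0.623, 0.782, 0.0, 0.0]
ft_force: [-4.0, -0.8, -3.1]
opening: 0.147
grasp_force: 88.2
```

```bash
python3 -m pendant '[[[0,0,-0.04],[0,0,0],0],[[0,0,-0.08],[0,0,0],0],[[0,0,-0.15],[0,0,0],0],[[0,0,-0.25],[0,0,0],0],[[0,0,-0.4],[0,0,0],0],[[0,0,-0.55],[0,0,0],0],[[0,0,-0.7],[0,0,0],0],[[0,0,-0.85],[0,0,0],0],[[0,0,-0.95],[0,0,0],0],[[0,0,-0.95],[0,0,0],0]]' 90
python3 - <<'E'
from h import *
a=snap("wrist","w6");b=snap("scene","s6")
cv2.imwrite("pics/v6.png",np.hstack([cv2.resize(a,(400,300)),cv2.resize(b[120:270,170:370],(400,300))])[...,::-1])
go([.471,-.28,.28])
t=cv2.imread("pics/top0.png")
E
```

```text
clock: 16.45
ee_pos: [0.5226, 0.013, 0.2854]
tcp_rot: [0.623, 0.782, 0.003, 0.002]
ft_force: [0.1, 0.6, -2.1]
opening: 0.145
grasp_force: 88.5
shift [-1.372 -0.572  0.008] turn [ 0.001 -0.     0.   ] clock 16.55
```

View pics/v6.png

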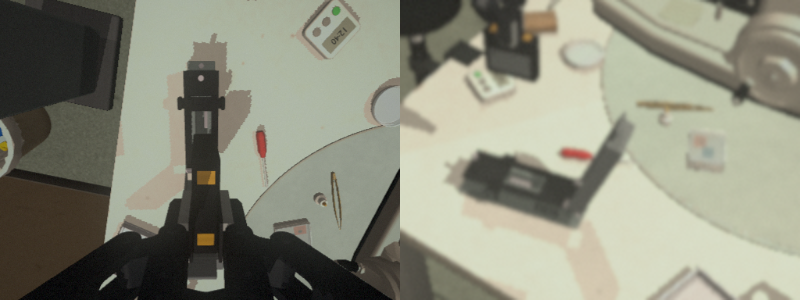

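The pack is held, with contacts at wrist px (262,228) and (262,306), the slot is empty and the cover stays open. Next I'll check the pack's tilt and the tray's corners.

```bash
python3 - <<'E'
from h import *
t=cv2.imread("pics/top0.png")
im=cv2.imread("pics/w6.png");h=cv2.cvtColor(im,cv2.COLOR_BGR2HSV);m=cv2.inRange(h,(8,120,60),(30,255,255));m[:,:200]=0;m[:,320:]=0
n,l,st,ce=cv2.connectedComponentsWithStats(m);k=[i for i in range(1,n) if st[i,4]>100];print(ce[k].round(1),st[k])
s=sense();E=R.from_quat(s["tcp_rot"]).as_matrix()
for z in(.285,.293,.30):
    p=plane("wrist",ce[k],z);q=(p-s["ee_pos"])@E;print(z,q.round(4).tolist(),np.linalg.norm(p[0]-p[1]))
P=plane("top",[(343,212),(387,222),(378,270),(333,262)],.018);print(P.round(3),[np.linalg.norm(P[i]-P[i-1]).round(3) for i in range(4)],P.mean(0))
c=cv2.resize(t[200:280,325:395],None,fx=7,fy=7,interpolation=cv2.INTER_CUBIC);cv2.imwrite("pics/tray.png",c)
E
```

```text
[[263.5 227. ]
 [262.7 306.3]] [[252 219  24  18 410]
 [252 299  23  16 354]]
0.285 [[0.018, 0.001, -0.0031], [-0.0239, 0.0007, -0.0031]] 0.04190182748753932
0.293 [[0.0216, 0.001, -0.0111], [-0.0179, 0.0007, -0.0111]] 0.039501591258270505
0.3 [[0.0248, 0.001, -0.0181], [-0.0126, 0.0007, -0.0181]] 0.037401384557660344
[[ 0.546 -0.243  0.018]
 [ 0.518 -0.35   0.018]
 [ 0.402 -0.32   0.018]
 [ 0.424 -0.212  0.018]] [np.float64(0.126), np.float64(0.111), np.float64(0.12), np.float64(0.111)] [ 0.47278557 -0.28115582  0.018     ]
```

View pics/tray.png

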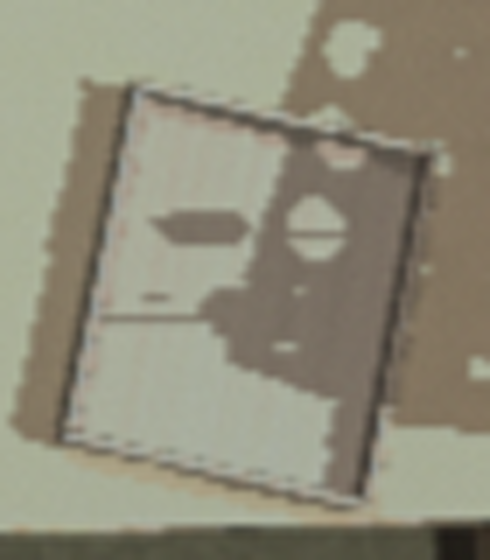

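The tray crop shows rim corners at (131,88), (432,155), (362,500) and (62,440), so the centre is about (0.471,-0.281), and it is empty. I'll carry the pack over the cover.

```bash
python3 -m pendant '[[[-0.08,-0.03,-0.05],[0,0,0],0],[[-0.2,-0.08,-0.08],[0,0,0],0],[[-0.32,-0.13,-0.08],[0,0,0],0],[[-0.44,-0.18,-0.08],[0,0,0],0],[[-0.56,-0.23,-0.08],[0,0,0],0],[[-0.68,-0.28,-0.08],[0,0,0],0],[[-0.78,-0.33,-0.08],[0,0,0],0],[[-0.86,-0.37,-0.08],[0,0,0],0],[[-0.92,-0.4,-0.08],[0,0,0],0],[[-0.95,-0.4,-0.08],[0,0,0],0]]' 90
python3 -c "
from h import *
go([.472,-.276,.08])"
```

```text
clock: 17.55
ee_pos: [0.4844, -0.1919, 0.2972]
tcp_rot: [0.624, 0.782, -0.0, -0.0]
ft_force: [0.2, -0.4, -1.5]
opening: 0.148
grasp_force: 88.5
shift [-0.397 -0.153  1.086] turn [-0.    -0.    -0.001] clock 17.55
```

```bash
python3 -m pendant '[[[-0.12,-0.05,0],[0,0,0],0],[[-0.25,-0.1,0.05],[0,0,0],0],[[-0.35,-0.14,0.15],[0,0,0],0],[[-0.397,-0.153,0.3],[0,0,0],0],[[-0.397,-0.153,0.47],[0,0,0],0],[[-0.397,-0.153,0.64],[0,0,0],0],[[-0.397,-0.153,0.78],[0,0,0],0],[[-0.397,-0.153,0.88],[0,0,0],0],[[-0.397,-0.153,0.96],[0,0,0],0],[[-0.397,-0.153,1],[0,0,0],0]]' 90
python3 -c "
from h import *
go([.472,-.276,.06])"
```

```text
clock: 18.55
ee_pos: [0.4731, -0.2736, 0.0958]
tcp_rot: [0.623, 0.782, -0.0, -0.001]
ft_force: [0.1, -0.3, -1.1]
opening: 0.152
grasp_force: 88.4
shift [-0.011 -0.008  0.179] turn [-0.001 -0.     0.001] clock 18.55
```

```bash
python3 -m pendant '[[[0,0,0.04],[0,0,0],0],[[0,0,0.08],[0,0,0],0],[[0,0,0.11],[0,0,0],0],[[0,0,0.14],[0,0,0],0],[[0,0,0.16],[0,0,0],0],[[0,0,0.17],[0,0,0],0],[[0,0,0.18],[0,0,0],0],[[0,0,0.185],[0,0,0],0],[[0,0,0.19],[0,0,0],0],[[0,0,0.19],[0,0,0],0]]' 20
```

```text
clock: 19.55
ee_pos: [0.4734, -0.2741, 0.0593]
tcp_rot: [0.623, 0.782, -0.0, -0.0]
ft_force: [0.9, 0.9, -1.0]
opening: 0.149
grasp_force: 88.4
```

```bash
python3 -m pendant '[[[0,0,0.005],[0,0,0],0],[[0,0,0.01],[0,0,0],0],[[0,0,0.015],[0,0,0],0],[[0,0,0.02],[0,0,0],0],[[0,0,0.025],[0,0,0],0],[[0,0,0.03],[0,0,0],0],[[0,0,0.03],[0,0,0],0],[[0,0,0.03],[0,0,0],0],[[0,0,0.03],[0,0,0],0],[[0,0,0.03],[0,0,0],0]]' 20
```

```text
clock: 20.55
ee_pos: [0.4739, -0.2749, 0.0548]
tcp_rot: [0.623, 0.782, 0.0, 0.001]
ft_force: [-4.2, 2.1, 15.9]
opening: 0.15
grasp_force: 90.8
```

```bash
python3 -m pendant '[[[0,0,-0.005],[0,0,0],0],[[0,0,-0.008],[0,0,0],0.12],[[0,0,-0.008],[0,0,0],0.15],[[0,0,-0.008],[0,0,0],0.18],[[0,0,-0.008],[0,0,0],0.22],[[0,0,-0.008],[0,0,0],0.3],[[0,0,-0.008],[0,0,0],0.4],[[0,0,-0.008],[0,0,0],0.5],[[0,0,-0.008],[0,0,0],0.55],[[0,0,-0.008],[0,0,0],0.55]]' 20
python3 -m pendant '[[[0,0,-0.05],[0,0,0],0.55],[[0,0,-0.1],[0,0,0],0.55],[[0,0,-0.2],[0,0,0],0.55],[[0,0,-0.3],[0,0,0],0.55],[[0,0,-0.45],[0,0,0],0.55],[[0,0,-0.6],[0,0,0],0.55],[[0,0,-0.7],[0,0,0],0.55],[[0,0,-0.75],[0,0,0],0.55],[[0,0,-0.75],[0,0,0],0.55],[[0,0,-0.75],[0,0,0],0.55]]' 20
python3 - <<'E'
from h import *
a=snap("wrist","w7");b=snap("scene","s7")
cv2.imwrite("pics/v7.png",np.hstack([cv2.resize(a,(400,300)),cv2.resize(b[170:320,190:390],(400,300))])[...,::-1])
C=cal("wrist")
for z in (.004,.062):
  p=np.array([.4735,-.2745,z]);e=np.array([np.cos(YAW),np.sin(YAW),0])*.02
  print(proj("",[p-e,p+e],C).round())
E
```

```text
clock: 21.55
ee_pos: [0.4733, -0.2741, 0.0549]
tcp_rot: [0.623, 0.782, -0.0, -0.0]
ft_force: [-0.3, 0.8, 0.3]
opening: 0.552
grasp_force: 0.0
clock: 22.55
ee_pos: [0.4731, -0.2739, 0.2043]
tcp_rot: [0.623, 0.782, 0.0, -0.0]
ft_force: [0.0, 0.1, -0.8]
opening: 0.551
grasp_force: 0.0
[[263. 143.]
 [263. 181.]]
[[263. 156.]
 [263. 200.]]
```

View pics/v7.png

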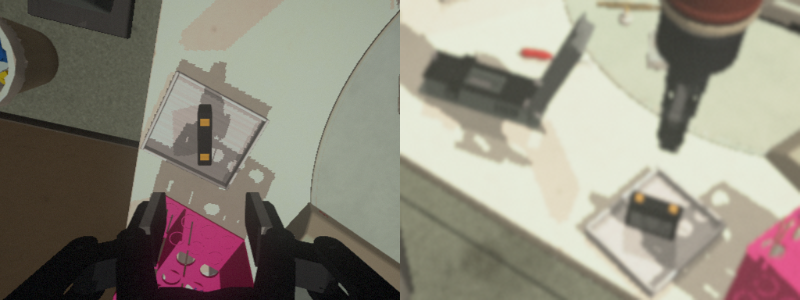

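The pack stands upright in the tray. Its contacts at full px (262,157) and (262,200) match the predicted (263,156) and (263,200), the cover is open, and the hand is clear.

```bash
python3 -c "
from rig import *
print(sign_off())"
```

```text
the job is handed in; nothing more can be done
None
```

I handed the job in at about 23 s of the 61 s: the pack stands upright in the tray, the cover is laid back open, and I saw no sign of the timer, dish or loupe being disturbed; the sign-off returned no verdict.

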